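# Hold the measuring key while the colour reader reads a sample board

### The arm

A 6-joint arm with a two-finger parallel gripper is mounted at the origin on the work surface. World frame = base frame: x ahead of the robot, y to its left, z up, the work surface at z = 0. Lengths are in m, angles in rad, forces in N, time in s.
With the tool pointing down it reaches from about 0.4 to 0.925 m from the base axis. Payload 3.4 kg.
Tool frame: the origin (TCP) lies between the finger pads; the fingertips stand 22 mm ahead of it and the grasp point (between the pads) lies 3 mm ahead of it (r.tip_extent is the distance from the TCP to the fingertips, in m); z points along the fingers, y is the line along which they close (so a half turn about z gives the same grasp; the last joint's range is limited). The gripper opens to 85 mm and grips with 20 to 120 N. Pads are 22 mm wide; open, the fingers measure 114 mm over their backs; the gripper's body (76 mm by 85 mm) begins 54 mm behind the grasp point. The pads swing forward as they close: fully open they stand 13 mm farther back than shut.
Start: joints at [-1.177, 0.307, 1.506, -0, 1.328, -0.073], TCP at [0.259, -0.513, 0.253] pointing down, gripper open.
Joint ranges: [-3.12, 3.12], [-1.05, 2.28], [0.14, 2.33], [-1.42, 4.57], [0.1, 2.73], [-2.68, 2.68]. Speed limits (rad/s): [2.57, 2.57, 3.14, 3.14, 3.14, 3.14].

### API

Orientations are given as [roll, pitch, yaw] about the fixed x, y, z axes, in that order (R = Rz(yaw) Ry(pitch) Rx(roll)).
In Python, from workcell import r gives the robot as it stands.
- The arm moves only by the tool jog_arm, never from a script. Its argument "moves" is a list of rows, each a list of 7 numbers: the shift along the tool's x, y, z in units of 25 mm (1.0 is 25 mm), then the turn, a rotation vector about the tool's x, y, z in degrees, then the closure, from 0 (fully open) to 1 (shut). A call has 1 to 10 rows; each row shifts and turns the commanded pose from where the row before left it, along the tool's axes as they then stand; what a row does not reach is not made up. A row lasts 1/12 s, in which the tool goes at most 41.7 mm and 7.16 degrees, less where a joint would pass 70% of its speed; a pose out of reach is approached as far as the arm can. A call is refused whole if a number of a shift passes 1 or a number of a turn 7.16, either way. A call with a gripper value outside its range is refused whole. The fingers move at their own pace and stop on an object; the grip force is fixed at half the most. Time passes only in rows, so rows that do not move let the fingers close. It gives the time, the measured TCP pose, the force, the opening and the grip force at its end, in the units of the state.
- r.get_obs(): the state, without advancing time (a new reading comes with each control period).
- r.camera(name): name is "side" or "top"; returns (picture, depth): 400x640x3 uint8, red, green, blue; 400x640 float32, m along the optical axis (not along the pixel's ray), 0 where there is no reading.
- r.camera_model(name): a dict with "fovy" (degrees; the focal length in pixels is half the picture's height over the tangent of half this angle, whatever the lens; pixels are square), "cx", "cy" (the principal point, pixels), "rvec" (rotation vector, rad) and "tvec" (3), from world to camera coordinates, as OpenCV has them. Camera axes: x right, y down, z forward; pixel columns grow to the right and rows downward; lengths in m; the calibration is good to about 2 mm. A picture is of the moment at which its call begins. camera_model takes no time and is no camera call.
- r.job_done(): hands the job in; it is judged then, once.
Trained networks look in the newest picture that a camera, given by its name, has taken for a name from the list of things; names that differ only in an ending like _2 or _b are one class to them, and where a whole thing is asked for, a point or a joint stands for the part that bears it (a point fixed in the world has none). Each returns a list of dicts, best first, with "score" (0 to 1); they miss things now and then, are a little off and sometimes report something else, mostly with a low value. They report only what shows in the picture. A call takes as long as a camera call. They do not tell look-alikes from the thing itself.
- r.look_for(camera, thing): "box" ([left, top, right, bottom] in pixels, round what is visible of it).
- r.pinpoint(camera, thing): "location" ([column, row] in pixels: a listed point, or the origin of a listed thing).
The state is a dict: "time": time; "joint_positions": joint angles; "qvel": joint speeds; "joint_torque": joint torques, N m; "eef_pos": TCP position; "tcp_rot": TCP orientation; "force": force on the tool from outside, world axes, zero at the start; "wrist_torque": the same for the moment, N m; "gripper_width": finger opening in m; "grasp_force": force on a finger pad.
Only numpy, scipy, OpenCV 4.12 (cv2) and the standard library are available. Lean on these libraries where they do the work, as an engineer would, in place of code of your own. Each camera call takes 0.05 s, during which the arm holds its last target. There are 200 camera calls.

### The job

Take the flat wooden sample board off its sloping rest and stand it upright on one of its narrow ends on the colour reader's black ledge, a broad face close up against the round window, square to it and centred, and let go of it so that it stands by itself. Then press the reader's measuring key half-way down, until its top is level with the small steel post next to it (8 mm of its 16 mm travel), and keep it there: never push it to the bottom, and finish still holding it half-way down. Leave the tape roll, the jar and the calculator where they are.

Things in the scene. Friction and masses are not known exactly. Their poses are not given: they have to be found in the camera images.
- sample: loose plain wooden board, 110 x 62 x 18 mm (its own x, y, z), 0.07 to 0.14 kg, rigid; at the start it lies on its sloping rest, lengthwise up the slope, 13 mm overhanging on each side. Origin: centre of one 110 x 62 face (the underside at the start); x runs along its length to the end that is higher at the start, z through its thickness, away from the rest
- rest: sloping plywood sample rest, fixed, left or right of the reader: 120 long (x), 36 mm wide (y), narrower than the board. Its top slopes up along its +x at 0.55 rad (31.5 degrees), with a lip 8 mm high at the lower end against which the board sits. Origin: at counter level (z = 0) under its middle, 43 mm beneath the slope; +x points away from the robot, within 0.6 rad of world x
- sample_mid (a point): the middle of the sample board (9 mm from either broad face); axes as the board's
- reader: colour reader, fixed: grey box 170 deep (x) x 200 wide (y) x 130 mm high; before its upright window face a black ledge 74 deep (x -74 to 0), 170 wide, 12 mm high. Origin: at counter level (z = 0) under the middle of the window face; z up, x points into the box, so the window looks to -x, forward and to the robot's left (x axis at yaw -2.18 plus or minus 0.35 rad). Place and yaw vary
- window (a point): centre of the round 52 mm window in the reader's upright front face, 67 mm above the counter = 55 mm above the ledge's top; axes as the reader's. A board standing well has its middle 9 mm to -x of this point, at the same height
- key_top (a point): centre of the top of the measuring key, 44 (x) x 36 mm (y), moves with it. At rest 154 mm above the counter (24 above the box's top), at reader x = +70, y = +45 mm; half-way down it is level with a 10 mm thick steel post, 16 mm high above the box's top, 50 mm from the key's centre to reader +x
- key (a joint): how far the measuring key is pressed straight down, in m: 0 at rest, 0.016 at the bottom stop. A spring pushes it back up: 2 N at the start of the travel plus 0.5 N per mm (6 N half-way, 10 N at the bottom)
- tape: bystander, loose: roll of masking tape lying flat, 90 mm across, 36 mm high, on the other side of the reader from the rest; origin: centre of its underside
- jar: bystander, loose: small paint jar, 48 mm across, 65 mm high, on the right (-y) side, farther from the robot than the tape and the rest; origin: centre of its underside
- calculator: bystander, loose: desk calculator lying flat, 110 x 80 x 18 mm, on the left (+y) side, farther from the robot than the tape and the rest; origin: centre of its underside
Things that resemble listed ones, but are neither listed nor needed, are in the scene too. Of the things that look like the sample, the smallest one is meant.

How it is judged:
On the way, in this order (a step that is already met when the one before it is completed fails the run):
1. the sample board stands upright by itself on the ledge, close against the window and centred, with nothing of the robot touching it, the key not yet pressed (x of sample_mid in the frame of window between -0.018 and -0.006 m and y of sample_mid in the frame of window between -0.012 and 0.012 m and z of sample_mid in the frame of window between -0.004 and 0.004 m and angle between the x axis of sample and the z axis of reader, either way round below 0.1 rad and angle between the z axis of sample and the x axis of reader, either way round below 0.15 rad and contact force between sample and the fingers below 0.1 N and contact force between sample and the arm below 0.1 N and contact force between sample and reader above 0.2 N and linear speed of sample below 0.02 m/s and value of joint key below 0.003 m), for 0.3 s.
2. the key is held about half-way down while the board stands there (x of sample_mid in the frame of window between -0.018 and -0.006 m and y of sample_mid in the frame of window between -0.012 and 0.012 m and z of sample_mid in the frame of window between -0.004 and 0.004 m and angle between the x axis of sample and the z axis of reader, either way round below 0.1 rad and angle between the z axis of sample and the x axis of reader, either way round below 0.15 rad and contact force between sample and the fingers below 0.1 N and contact force between sample and the arm below 0.1 N and contact force between sample and reader above 0.2 N and linear speed of sample below 0.02 m/s and value of joint key between 0.005 and 0.011 m and (contact force between key and the fingers above 1.5 N or contact force between key and the arm above 1.5 N)), for 0.5 s.
At the end, for the whole second after the job is handed in: Robot presses the key with over 1.5 N, key 5 to 11 mm down. Board at rest, standing on the ledge untouched by the robot: upright within 0.10 rad, square to the window within 0.15 rad, gap under 9 mm, middle within 12 mm sideways and 4 mm in height of the window's (all of step 2); the arm keeps its last pose, push and grip.
It fails at once if the key is pushed to its bottom stop (past 14.5 mm) (value of joint key above 0.0145 m).
It fails at once if the masking-tape roll is moved more than 20 mm (distance of tape from where it was at the start of the episode above 0.02 m).
It fails at once if the paint jar is moved more than 20 mm (distance of jar from where it was at the start of the episode above 0.02 m).
It fails at once if the calculator is moved more than 20 mm (distance of calculator from where it was at the start of the episode above 0.02 m).
It also fails if it takes over 67 s, if anything falls off the work surface, if the arm or the gripper's body presses on something with over 40 N, if the wrist force passes 120 N, or if a joint passes its speed limit or range.

## Working session

There is one attempt and no reset: what is moved stays moved. The work goes in short steps, Python scripts to look and compute and a tool call to move; the robot and the scene stay as the last step left them, time stands still between calls to the robot, and variables do not carry over. Pictures are saved under pics/ and viewed, at most 10 in all, crops included, and the job is handed in when it is done.

Besides the shell and the picture viewer there is one more tool, called after "Call:" by a JSON object that holds its "method" and its "body". jog_arm: Moves the arm, as the interface text tells. Its arguments: {"type":"object","properties":{"moves":{"type":"array","items":{"type":"array","items":{"type":"number"}}}},"required":["moves"]}

```bash
ls; mkdir -p pics; python3 - <<'E'
from workcell import r
import cv2,numpy as np
for c in("side","top"):
    p,d=r.camera(c); np.save(f"pics/{c}_d.npy",d); cv2.imwrite(f"pics/{c}0.png",p[:,:,::-1]); np.save(f"pics/{c}_p.npy",p)
    m=r.camera_model(c); print(c,m)
    for t in("sample","rest","reader","tape","jar","calculator"):
        print(t,[(np.round(b["box"]).astype(int).tolist(),round(b["score"],2)) for b in r.look_for(c,t)][:4])
    for t in("sample_mid","window","key_top","reader","rest"):
        print(t,[(np.round(b["location"],1).tolist(),round(b["score"],2)) for b in r.pinpoint(c,t)][:4])
print(r.get_obs(), r.tip_extent)
E
```

```text
pics
side {'fovy': 43.663471558766645, 'cx': 320.7768756487316, 'cy': 205.15446602579607, 'rvec': array([ 0.98468236, -2.42988582,  1.1017282 ]), 'tvec': array([0.43180199, 0.28062113, 1.059367  ])}
sample [([224, 253, 278, 296], 0.91), ([172, 308, 224, 374], 0.85), ([295, 292, 367, 333], 0.79)]
rest [([224, 280, 278, 297], 0.58)]
reader []
tape [([397, 151, 429, 177], 0.91)]
jar [([356, 131, 373, 155], 0.92), ([400, 151, 432, 176], 0.23)]
calculator [([175, 228, 227, 267], 0.63)]
sample_mid [([327.7, 310.2], 0.81), ([250.2, 272.8], 0.67), ([195.7, 340.4], 0.55)]
window [([329.3, 211.2], 0.81), ([249.1, 286.7], 0.2)]
key_top [([356.7, 168.4], 0.6)]
reader [([328.7, 227.7], 0.58)]
rest [([251.4, 287.7], 0.55)]
top {'fovy': 42.38407347992515, 'cx': 320.68278292308827, 'cy': 192.8326489738585, 'rvec': array([ 2.08141583, -2.12726033,  0.24546414]), 'tvec': array([0.08188572, 0.54195431, 1.6809927 ])}
sample [([177, 196, 218, 239], 0.73), ([250, 233, 294, 279], 0.62), ([235, 186, 265, 220], 0.57)]
rest []
reader [([300, 173, 390, 250], 0.82)]
tape [([418, 187, 449, 213], 0.82)]
jar [([41
[... 332 characters left out ...]
tions': array([-1.17749897e+00,  3.06784307e-01,  1.50641300e+00,  1.38872498e-06,
        1.32839531e+00, -7.34869890e-02]), 'qvel': array([-8.51931111e-04,  8.38814213e-04,  6.59927200e-04,  7.31300619e-04,
        3.07422270e-04, -1.97189340e-05]), 'joint_torque': array([ 2.02436686e-04, -4.57493305e+01, -2.52331173e+01, -9.46449472e-05,
        1.25240007e-03,  1.43229151e-06]), 'eef_pos': array([ 0.25874457, -0.51349302,  0.25330898]), 'tcp_rot': array([ 3.14159252e+00, -1.34211116e-06,  4.66784016e-01]), 'force': array([-0.08683758, -0.2954256 , -0.12726092]), 'wrist_torque': array([-0.00808426, -0.03756626, -0.01282299]), 'grasp_force': 0.0, 'gripper_width': 0.08494859433780148} 0.022
```

```bash
cat > h.py <<'E'
import numpy as np,cv2
from workcell import r
from scipy.spatial.transform import Rotation as R
def K(m):
    f=200/np.tan(np.radians(m["fovy"])/2); return f,m["cx"],m["cy"]
def cloud(name,d):
    m=r.camera_model(name); f,cx,cy=K(m); v,u=np.mgrid[:400,:640]
    c=np.stack([(u-cx)/f*d,(v-cy)/f*d,d],-1)
    return (c-m["tvec"])@R.from_rotvec(m["rvec"]).as_matrix()   # R^T (c-t)
def proj(name,P):
    m=r.camera_model(name); f,cx,cy=K(m)
    c=R.from_rotvec(m["rvec"]).apply(P)+m["tvec"]; return c[...,:2]/c[...,2:]*f+[cx,cy]
E
python3 - <<'E'
from h import *
a=cv2.imread("pics/side0.png");b=cv2.imread("pics/top0.png")
x=cv2.resize(a[110:390,150:450],(800,560*800//600)) if 0 else cv2.resize(a[110:390,140:450],None,fx=2,fy=2,interpolation=cv2.INTER_CUBIC)
cv2.imwrite("pics/side1.png",x)
cv2.imwrite("pics/top1.png",cv2.resize(b[130:300,160:460],None,fx=2.5,fy=2.5,interpolation=cv2.INTER_CUBIC))
for c in("side","top"):
    C=cloud(c,np.load(f"pics/{c}_d.npy"))
    pts={"side":[(250,273),(196,340),(330,312),(329,211),(356,168)],"top":[(249,201),(270,260),(198,215),(354,194),(370,220)]}[c]
    for u,v in pts: print(c,u,v,C[v,u].round(3))
E
```

```text
side 250 273 [0.509 0.321 0.06 ]
side 196 340 [0.476 0.495 0.025]
side 330 312 [0.328 0.254 0.024]
side 329 211 [0.54  0.031 0.039]
side 356 168 [ 0.516 -0.039  0.153]
top 249 201 [0.52  0.311 0.064]
top 270 260 [0.324 0.244 0.029]
top 198 215 [0.483 0.49  0.028]
top 354 194 [ 0.516 -0.035  0.157]
top 370 220 [ 0.436 -0.086  0.125]
```

View pics/side1.png

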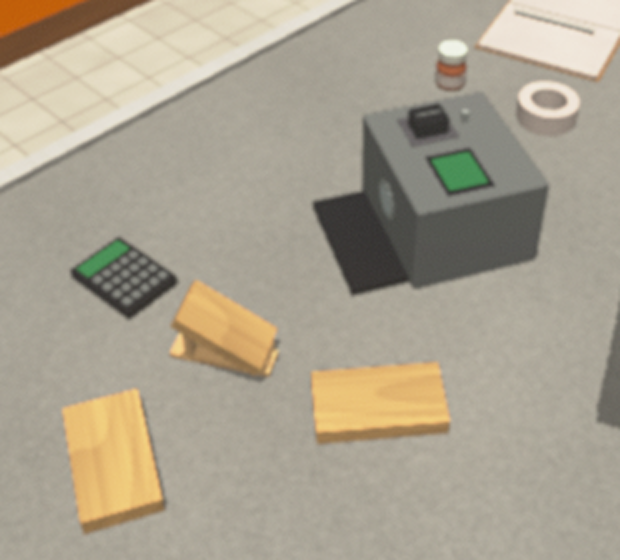

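View pics/top1.png

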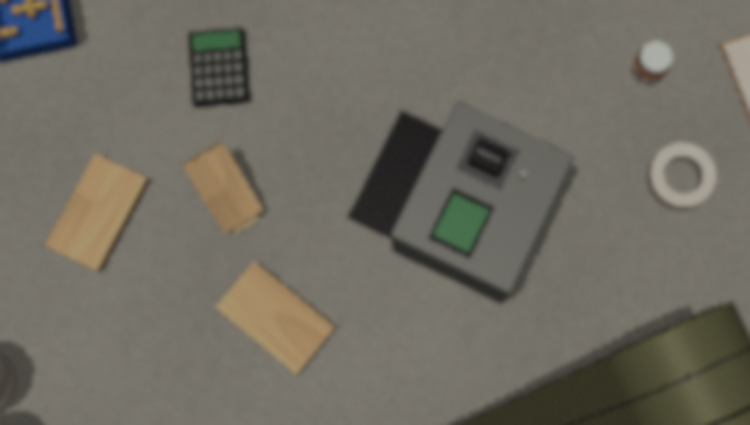

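The side view shows three boards. One lies on the sloping rest (side px 250,273; top 249,201), and two larger ones lie flat on the counter (side 196,340 and 330,312; top 198,215 and 270,260). The smallest, on the rest, is the sample. The reader's window is at side (329,211), its ledge is to the left, and its key is at (356,168). I'll fit the poses next.

```bash
cat > fit.py <<'E'
from h import *
def rect(P2):
    c,s,a=cv2.minAreaRect((P2*1000).astype(np.float32)); return np.array(c)/1000,np.array(s),a
for c in("side","top"):
    d=np.load(f"pics/{c}_d.npy");p=np.load(f"pics/{c}_p.npy").astype(int);C=cloud(c,d);C[d==0]=np.nan
    X,Y,Z=C[...,0],C[...,1],C[...,2]
    flo=(abs(X-.45)<.3)&(abs(Y-.1)<.4)&(abs(Z)<.01); print(c,"floor",np.nanmedian(Z[flo]).round(4))
    m=(abs(Z-.13)<.008)&(np.hypot(X-.47,Y+.03)<.2)
    m=cv2.morphologyEx(m.astype(np.uint8),cv2.MORPH_OPEN,np.ones((3,3)))
    n,l,st,_=cv2.connectedComponentsWithStats(m); k=1+np.argmax(st[1:,4]); m=l==k
    print("boxtop",rect(C[m][:,:2]),np.median(Z[m]).round(4),m.sum())
    m=(p.sum(-1)<110)&(Z<.03)&(Z>-.01)&(np.hypot(X-.54,Y-.05)<.15)
    print("ledge",rect(C[m][:,:2]),np.median(Z[m]).round(4),m.sum())
    w=(p[...,0]-p[...,2]>35)&(np.hypot(X-.515,Y-.315)<.1)&(Z>.025)
    Q=C[w]
    for i in range(6):   # robust plane fit, z=ax+by+c
        A=np.c_[Q[:,:2],np.ones(len(Q))]; s=np.linalg.lstsq(A,Q[:,2],rcond=None)[0]; e=Q[:,2]-A@s; Q=Q[abs(e)<max(.004,2*e.std())]
    nrm=np.array([-s[0],-s[1],1]);nrm/=np.linalg.norm(nrm)
    up=np.array([s[0],s[1],s[0]**2+s[1]**2]);up/=np.linalg.norm(up); side=np.cross(nrm,up); o=Q.mean(0)
    q=np.c_[(Q-o)@up,(Q-o)@side]; rc=rect(q); cen=o+up*rc[0][0]+side*rc[0][1]
    print("board n",nrm.round(3),"slope",np.arccos(nrm[2]).round(3),"upyaw",np.arctan2(up[1],up[0]).round(3),"rect",rc,"topcentre",cen.round(4),"mid",(cen-.009*nrm).round(4),len(Q))
E
python3 fit.py; python3 - <<'E'
import cv2
a=cv2.imread("pics/side0.png")
cv2.imwrite("pics/crop.png",cv2.resize(a[240:310,205:295],None,fx=6,fy=6,interpolation=cv2.INTER_CUBIC))
E
```

```text
side floor -0.0007
boxtop (array([ 0.47690414, -0.03128885]), array([171.99700928, 207.36128235]), 62.7701416015625) 0.1294 3333
ledge (array([0., 0.]), array([0., 0.]), 0.0) nan 0
board n [-0.451 -0.261  0.854] slope 0.548 upyaw 0.525 rect (array([-0.00069944, -0.00141743]), array([110.45665741,  65.43508911]), 0.6769630908966064) topcentre [0.5082 0.3123 0.0573] mid [0.5123 0.3147 0.0496] 1075
top floor 0.0009
boxtop (array([ 0.47678989, -0.03108777]), array([169.72215271, 201.08874512]), 62.824066162109375) 0.1309 2750
ledge (array([0.53852838, 0.07821793]), array([ 52.29111481, 150.31370544]), 61.956050872802734) 0.0131 498
board n [-0.462 -0.26   0.848] slope 0.558 upyaw 0.512 rect (array([0.00057788, 0.00021245]), array([112.98665619,  61.85387802]), 0.9219496846199036) topcentre [0.5092 0.313  0.0596] mid [0.5133 0.3153 0.052 ] 510
  return _methods._mean(a, axis=axis, dtype=dtype,
  ret = ret.dtype.type(ret / rcount)
```

View pics/crop.png

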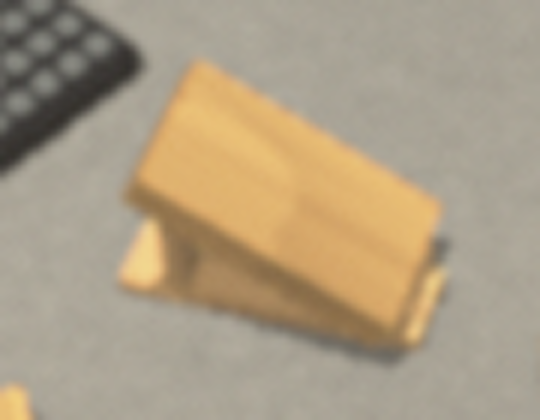

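The crop confirms the smallest board on the plywood rest, lip at the lower end (side px ~275,293). The fitted size (110 x 62 mm), slope (0.55 rad) and height all match the description.

The plan is to grip it across its 62 mm width, with the tool 20° off the board plane. That leaves the tool tilted 20° from vertical at the window.

```bash
cat > plan.py <<'E'
from h import *
import sys
up,sl=.518,.55
bx=np.array([np.cos(up)*np.cos(sl),np.sin(up)*np.cos(sl),np.sin(sl)]); by=np.array([-np.sin(up),np.cos(up),0]); bz=np.cross(bx,by)
MID=np.array([.5128,.315,.0505]); B=np.c_[bx,by,bz]
yaw=-2.0455; rx=np.array([np.cos(yaw),np.sin(yaw),0]); ry=np.array([-rx[1],rx[0],0]); uz=np.array([0,0,1.])
RO=np.array([.5157,.0444,0]); WIN=RO+.067*uz; KEY=RO+.07*rx+.045*ry+.154*uz
a=np.radians(70)
Tz=np.array([-np.sin(a),0,-np.cos(a)]);Ty=np.array([0,1,0]);T=np.c_[np.cross(Ty,Tz),Ty,Tz]  # tool in board
tp=np.array([.026,0,.004])-.003*Tz          # TCP in board_mid frame
BP=np.c_[uz,np.cross(-rx,uz),-rx]           # board at place
def down(yy): return np.c_[[-np.sin(yy),np.cos(yy),0],[0,0,0],[0,0,-1]]@np.eye(3) if 0 else np.c_[np.cross([np.cos(yy),np.sin(yy),0],[0,0,-1]),[np.cos(yy),np.sin(yy),0],[0,0,-1]]
def rows(p1,R1,grip,n=None,p0=None,R0=None,rd=1):
    o=r.get_obs(); p=o["eef_pos"] if p0 is None else p0; Rm=R.from_euler("xyz",o["tcp_rot"]) if R0 is None else R.from_matrix(R0)
    R1=R.from_matrix(R1); rv=(Rm.inv()*R1).as_rotvec()
    n=n or int(np.ceil(max(np.linalg.norm(p1-p)/.024,np.degrees(np.linalg.norm(rv))/6.8,1)))
    ps,Rs=p.copy(),Rm; out=[]
    for i in range(1,n+1):
        pt=p+(p1-p)*i/n; Rt=Rm*R.from_rotvec(rv*i/n)
        s=np.round(Rs.inv().apply(pt-ps)/.025,2); t=np.round((Rs.inv()*Rt).as_rotvec(degrees=True),1)
        ps=ps+Rs.apply(s*.025); Rs=Rs*R.from_rotvec(t,degrees=True); out.append([*map(float,s),*map(float,t),grip])
    return out,ps,Rs.as_matrix()
def show(o):
    for i in range(0,len(o),10): print("["+",".join("["+",".join(f"{x:g}" for x in q)+"]" for q in o[i:i+10])+"]")
E
python3 - <<'E'
from plan import *
print(KEY.round(4),WIN.round(4))
o1,p,Rm=rows(np.array([.5,-.05,.34]),down(np.radians(30)),0)
Rp=B@T; G=MID+B@tp; print("grasp tcp",G,"tool z",Rp[:,2])
o2,p,Rm=rows(G-.11*Rp[:,2],Rp,0,p0=p,R0=Rm)
show(o1);show(o2);print(p)
E
```

```text
[ 0.5237 -0.0384  0.154 ] [0.5157 0.0444 0.067 ]
grasp tcp [0.53186338 0.3258644  0.0698482 ] tool z [-0.54069722 -0.30814832 -0.78274589]
[[0.74,-0.53,-0.15,0,-0,-4.1,0],[0.77,-0.48,-0.15,0,-0,-4,0],[0.81,-0.42,-0.15,0,-0,-4.1,0],[0.83,-0.36,-0.15,0,-0,-4,0],[0.86,-0.31,-0.15,0,-0,-4.1,0],[0.87,-0.24,-0.15,0,-0,-4,0],[0.89,-0.18,-0.16,0,-0,-4.1,0],[0.9,-0.12,-0.15,0,-0,-4,0],[0.91,-0.05,-0.15,0,-0,-4.1,0],[0.91,0.01,-0.15,0,-0,-4,0]]
[[0.9,0.08,-0.15,0,-0,-4.1,0],[0.9,0.14,-0.15,0,-0,-4.1,0],[0.89,0.2,-0.15,0,-0,-4,0],[0.87,0.27,-0.15,0,-0,-4.1,0],[0.85,0.32,-0.15,0,-0,-4,0],[0.82,0.39,-0.15,0,-0,-4.1,0],[0.79,0.44,-0.15,0,-0,-4,0],[0.76,0.5,-0.15,0,-0,-4.1,0],[0.73,0.55,-0.15,0,-0,-4,0],[0.68,0.59,-0.16,0,0,-4.1,0]]
[[0.64,0.65,-0.15,0,0,-4,0],[0.59,0.69,-0.15,0,0,-4.1,0],[0.54,0.73,-0.15,0,0,-4.1,0]]
[[0.62,0.57,0.37,1.5,1.5,-4.3,0],[0.56,0.62,0.37,1.5,1.5,-4.3,0],[0.51,0.67,0.36,1.5,1.5,-4.3,0],[0.44,0.72,0.36,1.5,1.5,-4.3,0],[0.38,0.76,0.35,1.5,1.5,-4.3,0],[0.31,0.79,0.34,1.5,1.6,-4.3,0],[0.24,0.82,0.33,1.5,1.5,-4.3,0],[0.18,0.85,0.31,1.5,1.5,-4.3,0],[0.09,0.86,0.29,1.5,1.5,-4.3,0],[0.03,0.88,0.27,1.5,1.5,-4.3,0]]
[[-0.05,0.88,0.24,1.5,1.5,-4.3,0],[-0.11,0.88,0.23,1.5,1.5,-4.3,0],[-0.2,0.88,0.19,1.5,1.5,-4.3,0],[-0.26,0.86,0.17,1.5,1.5,-4.3,0],[-0.32,0.85,0.13,1.5,1.5,-4.3,0],[-0.4,0.82,0.1,1.5,1.6,-4.3,0],[-0.45,0.79,0.08,1.5,1.5,-4.3,0],[-0.52,0.76,0.03,1.5,1.5,-4.3,0],[-0.57,0.71,0.01,1.5,1.5,-4.3,0],[-0.63,0.67,-0.03,1.5,1.5,-4.3,0]]
[0.59138792 0.35967329 0.15589276]
```

Call:
{"method": "jog_arm", "body": {"moves": [[0.74,-0.53,-0.15,0,0,-4.1,0],[0.77,-0.48,-0.15,0,0,-4,0],[0.81,-0.42,-0.15,0,0,-4.1,0],[0.83,-0.36,-0.15,0,0,-4,0],[0.86,-0.31,-0.15,0,0,-4.1,0],[0.87,-0.24,-0.15,0,0,-4,0],[0.89,-0.18,-0.16,0,0,-4.1,0],[0.9,-0.12,-0.15,0,0,-4,0],[0.91,-0.05,-0.15,0,0,-4.1,0],[0.91,0.01,-0.15,0,0,-4,0]]}}

```text
time: 2.03
eef_pos: [0.364, -0.3109, 0.2914]
tcp_rot: [3.141, 0.0, 1.177]
force: [1.1, -0.5, 0.5]
gripper_width: 0.0858
grasp_force: 0.0
```

Call:
{"method": "jog_arm", "body": {"moves": [[0.9,0.08,-0.15,0,0,-4.1,0],[0.9,0.14,-0.15,0,0,-4.1,0],[0.89,0.2,-0.15,0,0,-4,0],[0.87,0.27,-0.15,0,0,-4.1,0],[0.85,0.32,-0.15,0,0,-4,0],[0.82,0.39,-0.15,0,0,-4.1,0],[0.79,0.44,-0.15,0,0,-4,0],[0.76,0.5,-0.15,0,0,-4.1,0],[0.73,0.55,-0.15,0,0,-4,0],[0.68,0.59,-0.16,0,0,-4.1,0]]}}

```text
time: 2.87
eef_pos: [0.4688, -0.1094, 0.3291]
tcp_rot: [3.141, 0.0, 1.886]
force: [0.4, -0.9, -0.3]
gripper_width: 0.085
grasp_force: 0.0
```

Call:
{"method": "jog_arm", "body": {"moves": [[0.64,0.65,-0.15,0,0,-4,0],[0.59,0.69,-0.15,0,0,-4.1,0],[0.54,0.73,-0.15,0,0,-4.1,0]]}}

```text
time: 3.12
eef_pos: [0.5003, -0.049, 0.3404]
tcp_rot: [3.141, 0.0, 2.099]
force: [-0.4, -0.5, 0.5]
gripper_width: 0.0854
grasp_force: 0.0
```

Call:
{"method": "jog_arm", "body": {"moves": [[0.62,0.57,0.37,1.5,1.5,-4.3,0],[0.56,0.62,0.37,1.5,1.5,-4.3,0],[0.51,0.67,0.36,1.5,1.5,-4.3,0],[0.44,0.72,0.36,1.5,1.5,-4.3,0],[0.38,0.76,0.35,1.5,1.5,-4.3,0],[0.31,0.79,0.34,1.5,1.6,-4.3,0],[0.24,0.82,0.33,1.5,1.5,-4.3,0],[0.18,0.85,0.31,1.5,1.5,-4.3,0],[0.09,0.86,0.29,1.5,1.5,-4.3,0],[0.03,0.88,0.27,1.5,1.5,-4.3,0]]}}

```text
time: 3.95
eef_pos: [0.5461, 0.1558, 0.2474]
tcp_rot: [-2.994, -0.334, 2.833]
force: [-0.1, 0.0, -0.3]
gripper_width: 0.0854
grasp_force: 0.0
```

Call:
{"method": "jog_arm", "body": {"moves": [[-0.05,0.88,0.24,1.5,1.5,-4.3,0],[-0.11,0.88,0.23,1.5,1.5,-4.3,0],[-0.2,0.88,0.19,1.5,1.5,-4.3,0],[-0.26,0.86,0.17,1.5,1.5,-4.3,0],[-0.32,0.85,0.13,1.5,1.5,-4.3,0],[-0.4,0.82,0.1,1.5,1.6,-4.3,0],[-0.45,0.79,0.08,1.5,1.5,-4.3,0],[-0.52,0.76,0.03,1.5,1.5,-4.3,0],[-0.57,0.71,0.01,1.5,1.5,-4.3,0],[-0.63,0.67,-0.03,1.5,1.5,-4.3,0]]}}

```text
time: 4.78
eef_pos: [0.5917, 0.3606, 0.155]
tcp_rot: [3.139, -0.673, -2.618]
force: [0.5, 0.1, -0.3]
gripper_width: 0.0857
grasp_force: 0.0
```

```bash
python3 - <<'E'
from plan import *
Rp=B@T; G=MID+B@tp
o,p,Rm=rows(G,Rp,0,n=10); show(o)
p_,d=r.camera("side"); cv2.imwrite("pics/pre.png",cv2.resize(p_[210:350,160:340][:,:,::-1],None,fx=4,fy=4,interpolation=cv2.INTER_CUBIC))
E
```

```text
[[0,-0,0.44,-0,-0,0,0],[0.01,-0,0.44,-0,-0,0,0],[0,-0,0.44,-0,-0,0.1,0],[0.01,-0.01,0.44,-0,-0,-0,0],[0,0,0.43,-0,-0,0,0],[0.01,0,0.44,-0,-0,0,0],[-0,-0,0.44,-0.1,-0.1,0.1,0],[0,-0,0.44,0,0,-0,0],[0.01,-0.01,0.44,0,0,0,0],[0,0,0.44,0,0,0,0]]
```

View pics/pre.png

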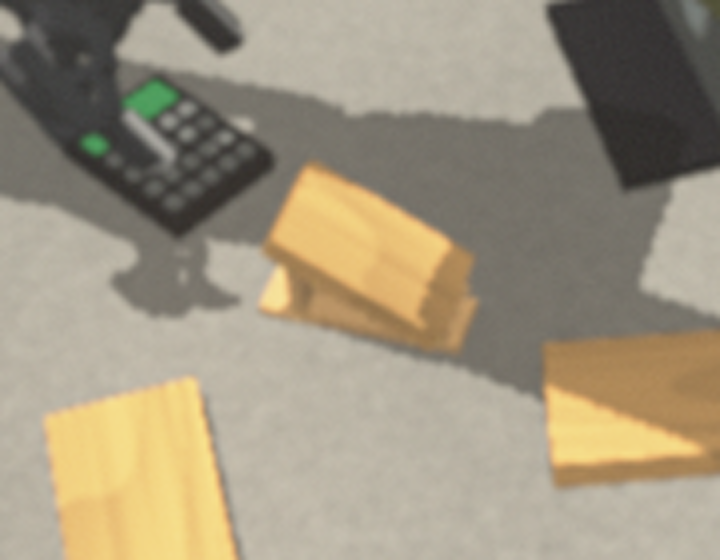

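The two fingers stand up-slope of the board, at crop px (150,140) and (210,25), straddling its line at about (320,170). I'll slide in along the tool axis.

Call:
{"method": "jog_arm", "body": {"moves": [[0.01,0,0.44,0,0,0,0],[0,0,0.44,0,0,0,0],[0.01,0,0.44,0,0,0,0],[0,-0.01,0.44,0,0,0,0],[0.01,0,0.44,0,0,0,0],[0,0,0.44,0,0,0,0],[0,0,0.44,0,0,0,0],[0.01,0,0.44,0,0,0,0],[0,-0.01,0.44,0,0,0,0],[0,0,0.44,0,0,0,0]]}}

```text
time: 5.67
eef_pos: [0.5313, 0.3247, 0.0698]
tcp_rot: [3.141, -0.671, -2.623]
force: [0.5, 1.9, 0.0]
gripper_width: 0.0856
grasp_force: 0.0
```

Call:
{"method": "jog_arm", "body": {"moves": [[0,0,0,0,0,0,0.15],[0,0,0,0,0,0,0.25],[0,0,0,0,0,0,0.4],[0,0,0,0,0,0,0.6],[0,0,0,0,0,0,0.8],[0,0,0,0,0,0,1],[0,0,0,0,0,0,1],[0,0,0,0,0,0,1]]}}

```text
time: 6.33
eef_pos: [0.5317, 0.325, 0.0706]
tcp_rot: [3.141, -0.671, -2.623]
force: [0.4, -1.3, 1.0]
gripper_width: 0.061
grasp_force: 64.9
```

```bash
python3 - <<'E'
from plan import *
o=r.get_obs(); Rc=R.from_euler("xyz",o["tcp_rot"]).as_matrix()
o1,p,Rm=rows(o["eef_pos"]+[0,0,.1],Rc,1,n=5); show(o1)
o2,p,Rm=rows(np.array([.57,.26,.33]),down(np.radians(47)),1,p0=p,R0=Rm); show(o2)
Rp=BP@T; P=WIN-.0135*rx+BP@tp; print(P,Rp[:,2])
o3,p,Rm=rows(P-.07*rx+.13*uz,Rp,1,p0=p,R0=Rm); show(o3); print(p,len(o2),len(o3))
E
```

```text
[[0.5,0,-0.63,0,0,0,1],[0.5,0,-0.62,0,0,0,1],[0.49,0,-0.63,0,-0,-0,1],[0.5,0,-0.63,0,-0,-0,1],[0.5,0,-0.62,0,-0,-0,1]]
[[0.33,-0.25,-0.42,-2,-2.8,5.8,1],[0.28,-0.27,-0.44,-2.1,-2.7,5.8,1],[0.23,-0.27,-0.47,-2,-2.8,5.9,1],[0.18,-0.29,-0.48,-2,-2.7,5.8,1],[0.13,-0.27,-0.5,-2,-2.8,5.8,1],[0.07,-0.28,-0.52,-2.1,-2.7,5.8,1],[0.03,-0.25,-0.52,-2,-2.8,5.8,1],[-0.03,-0.24,-0.54,-2,-2.8,5.9,1],[-0.08,-0.22,-0.54,-2.1,-2.7,5.8,1],[-0.12,-0.18,-0.55,-2,-2.8,5.8,1]]
[[-0.17,-0.15,-0.54,-2,-2.7,5.8,1],[-0.21,-0.12,-0.54,-2.1,-2.8,5.8,1]]
[0.5241678  0.0608776  0.09581908] [-0.15632882 -0.30420236 -0.93969262]
[[-0.28,-0.37,0.35,1.1,-1.4,6.1,1],[-0.3,-0.32,0.36,1.1,-1.5,6.1,1],[-0.33,-0.29,0.37,1.1,-1.4,6.2,1],[-0.35,-0.24,0.39,1,-1.4,6.1,1],[-0.36,-0.2,0.4,1.1,-1.4,6.1,1],[-0.37,-0.15,0.42,1.1,-1.5,6.1,1],[-0.37,-0.11,0.42,1.1,-1.4,6.1,1],[-0.37,-0.05,0.44,1.1,-1.4,6.1,1],[-0.36,-0.01,0.44,1,-1.4,6.2,1],[-0.35,0.04,0.46,1.1,-1.5,6.1,1]]
[[-0.34,0.08,0.46,1.1,-1.4,6.1,1],[-0.31,0.13,0.47,1.1,-1.4,6.1,1]]
[0.55610482 0.12301421 0.22574092] 12 12
```

Call:
{"method": "jog_arm", "body": {"moves": [[0.25,0,-0.31,0,0,0,1],[0.5,0,-0.63,0,0,0,1],[0.5,0,-0.63,0,0,0,1],[0.5,0,-0.63,0,0,0,1],[0.5,0,-0.63,0,0,0,1],[0.25,0,-0.31,0,0,0,1]]}}

```text
time: 6.83
eef_pos: [0.5322, 0.3253, 0.1738]
tcp_rot: [3.141, -0.668, -2.622]
force: [-0.3, 0.3, -0.8]
gripper_width: 0.0615
grasp_force: 65.0
```

Call:
{"method": "jog_arm", "body": {"moves": [[0.33,-0.25,-0.42,-2,-2.8,5.8,1],[0.28,-0.27,-0.44,-2.1,-2.7,5.8,1],[0.23,-0.27,-0.47,-2,-2.8,5.9,1],[0.18,-0.29,-0.48,-2,-2.7,5.8,1],[0.13,-0.27,-0.5,-2,-2.8,5.8,1],[0.07,-0.28,-0.52,-2.1,-2.7,5.8,1],[0.03,-0.25,-0.52,-2,-2.8,5.8,1],[-0.03,-0.24,-0.54,-2,-2.8,5.9,1],[-0.08,-0.22,-0.54,-2.1,-2.7,5.8,1],[-0.12,-0.18,-0.55,-2,-2.8,5.8,1]]}}

```text
time: 7.67
eef_pos: [0.5634, 0.2699, 0.3045]
tcp_rot: [-3.082, -0.1, 2.585]
force: [1.0, -0.4, -1.0]
gripper_width: 0.0613
grasp_force: 65.0
```

Call:
{"method": "jog_arm", "body": {"moves": [[-0.17,-0.15,-0.54,-2,-2.7,5.8,1],[-0.21,-0.12,-0.54,-2.1,-2.8,5.8,1]]}}

```text
time: 7.83
eef_pos: [0.5697, 0.2589, 0.331]
tcp_rot: [3.14, 0.002, 2.386]
force: [0.6, -0.6, -1.5]
gripper_width: 0.0612
grasp_force: 65.0
```

Call:
{"method": "jog_arm", "body": {"moves": [[-0.28,-0.37,0.35,1.1,-1.4,6.1,1],[-0.3,-0.32,0.36,1.1,-1.5,6.1,1],[-0.33,-0.29,0.37,1.1,-1.4,6.2,1],[-0.35,-0.24,0.39,1,-1.4,6.1,1],[-0.36,-0.2,0.4,1.1,-1.4,6.1,1],[-0.37,-0.15,0.42,1.1,-1.5,6.1,1],[-0.37,-0.11,0.42,1.1,-1.4,6.1,1],[-0.37,-0.05,0.44,1.1,-1.4,6.1,1],[-0.36,-0.01,0.44,1,-1.4,6.2,1],[-0.35,0.04,0.46,1.1,-1.5,6.1,1]]}}

```text
time: 8.67
eef_pos: [0.5577, 0.1455, 0.243]
tcp_rot: [-3.109, 0.298, 1.315]
force: [-0.4, -0.0, -1.6]
gripper_width: 0.0611
grasp_force: 65.1
```

Call:
{"method": "jog_arm", "body": {"moves": [[-0.34,0.08,0.46,1.1,-1.4,6.1,1],[-0.31,0.13,0.47,1.1,-1.4,6.1,1],[0,0,0,0,0,0,1]]}}

```text
time: 8.92
eef_pos: [0.5549, 0.1213, 0.2237]
tcp_rot: [-3.138, 0.353, 1.094]
force: [-0.1, 0.4, -1.6]
gripper_width: 0.0614
grasp_force: 65.3
```

```bash
cat > meas.py <<'E'
from plan import *
def board(near,rad=.09,pic=None,crop=None):
    for c in("side","top"):
        p,d=r.camera(c); C=cloud(c,d); C[d==0]=np.nan; p=p.astype(int)
        if pic and c=="side":
            x0,y0,x1,y1=crop; cv2.imwrite(pic,cv2.resize(p[y0:y1,x0:x1,::-1].astype(np.uint8),None,fx=4,fy=4,interpolation=cv2.INTER_CUBIC))
        w=(p[...,0]-p[...,2]>30)&(p[...,0]>p[...,1])&(np.linalg.norm(C-near,axis=-1)<rad); Q=C[w]
        m=r.camera_model(c); cam=-R.from_rotvec(m["rvec"]).inv().apply(m["tvec"])
        L=np.c_[(Q-WIN)@rx,(Q-WIN)@ry,Q[:,2]]   # reader coords about window (z abs)
        print(c,len(Q),"cam in reader",np.round([(cam-WIN)@rx,(cam-WIN)@ry,cam[2]],2))
        if len(Q)<40: continue
        print(" pct 1/50/99:",np.percentile(L,[1,50,99],axis=0).round(4).tolist())
        F=L
        for i in range(8):
            A=np.c_[F[:,1:],np.ones(len(F))]; s=np.linalg.lstsq(A,F[:,0],rcond=None)[0]; e=F[:,0]-A@s; F=F[abs(e)<max(.003,1.5*e.std())]
        print(" face x=a*y+b*z+c",s.round(4),"n",len(F),"rms",e.std().round(4),"ext y",np.percentile(F[:,1],[1,99]).round(4),"z",np.percentile(F[:,2],[1,99]).round(4))
        print(" minrect y-z mm,deg",[np.round(q,1) for q in cv2.minAreaRect((F[:,1:]*1000).astype(np.float32))])
E
python3 - <<'E'
from meas import *
o=r.get_obs(); Rc=R.from_euler("xyz",o["tcp_rot"]).as_matrix()
mid=o["eef_pos"]-Rc@T.T@tp; print("expected mid (reader)",((mid-WIN)@rx).round(4),((mid-WIN)@ry).round(4),mid[2].round(4)); print("bx,bz",(Rc@T.T)[:,0].round(3),(Rc@T.T)[:,2].round(3),(-rx).round(3))
board(mid,pic="pics/hand.png",crop=(220,100,420,250))
E
```

```text
expected mid (reader) -0.0812 -0.0004 0.1949
bx,bz [0.005 0.002 1.   ] [ 0.46   0.888 -0.004] [ 0.457  0.889 -0.   ]
side 360 cam in reader [-0.34 -0.87  0.91]
 pct 1/50/99: [[-0.0958, -0.0387, 0.1406], [-0.0841, -0.0295, 0.1781], [-0.0719, 0.0243, 0.2749]]
 face x=a*y+b*z+c [-0.1076  0.1227 -0.1096] n 158 rms 0.0016 ext y [-0.0348  0.0214] z [0.1437 0.2507]
 minrect y-z mm,deg [array([ -8.2, 198. ]), array([ 58.2, 108.1]), np.float64(2.6)]
top 109 cam in reader [ 0.13 -0.34  1.76]
 pct 1/50/99: [[-0.0902, -0.0169, 0.1925], [-0.0778, 0.0083, 0.2486], [-0.0732, 0.0295, 0.2567]]
 face x=a*y+b*z+c [-0.1206 -0.1037 -0.0515] n 56 rms 0.0018 ext y [-0.0178  0.0284] z [0.194  0.2558]
 minrect y-z mm,deg [array([  2.2, 224.8]), array([63. , 47.6]), np.float64(81.9)]
```

View pics/hand.png

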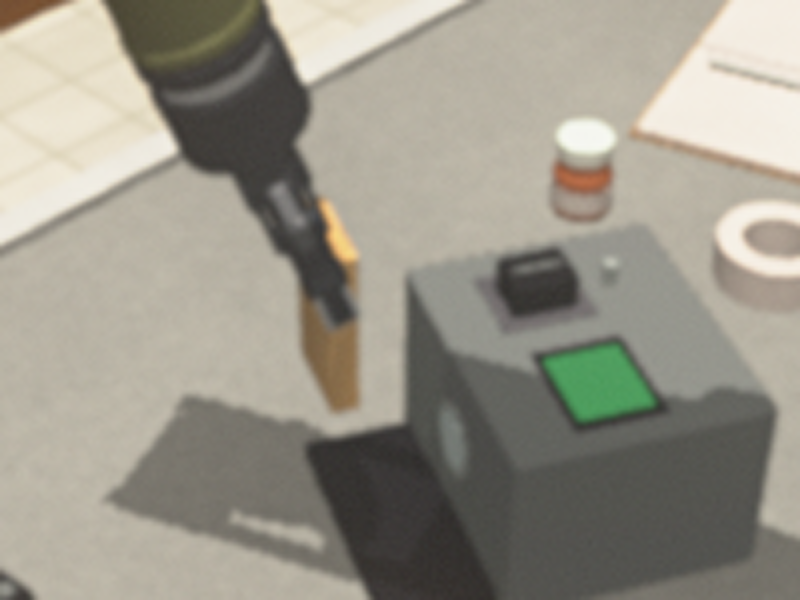

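The board is held upright at crop px (330,310), left of the window and clear of it; the measured extents agree with the expected pose. I'll bring it in and down.

```bash
python3 - <<'E'
from plan import *
Rp=BP@T
def P(x,z): return WIN*[1,1,0]+x*rx+z*uz+BP@tp
p=Rm=None
for x,z,n in((-.028,.15,4),(-.026,.075,5),(-.0145,.070,3)):
    o,p,Rm=rows(P(x,z),Rp,1,n=n,p0=p,R0=Rm); show(o)
print(Rm.T@[0,0,-.001]/.025)
E
```

```text
[[-0.36,0,0.63,-0,-0,0,1],[-0.36,0.01,0.62,-0,-0,0.1,1],[-0.36,-0,0.63,-0.1,-0,0,1],[-0.36,0,0.63,0,-0,0.1,1]]
[[0.19,0,0.57,0,-0,-0,1],[0.19,0,0.57,0,-0,-0,1],[0.19,0,0.57,0,-0,-0,1],[0.19,0,0.57,0,-0,-0,1],[0.2,0,0.57,0,-0,-0,1]]
[[-0.12,0,0.11,0,-0,-0,1],[-0.13,0,0.12,0,-0,-0,1],[-0.12,0,0.11,0,-0,-0,1]]
[ 1.36694702e-02 -6.48628214e-06  3.75918281e-02]
```

Call:
{"method": "jog_arm", "body": {"moves": [[-0.36,0,0.63,0,0,0,1],[-0.36,0.01,0.62,0,0,0.1,1],[-0.36,0,0.63,-0.1,0,0,1],[-0.36,0,0.63,0,0,0.1,1],[0.19,0,0.57,0,0,0,1],[0.19,0,0.57,0,0,0,1],[0.19,0,0.57,0,0,0,1],[0.19,0,0.57,0,0,0,1],[0.1,0,0.28,0,0,0,1],[0.1,0,0.28,0,0,0,1]]}}

```text
time: 9.85
eef_pos: [0.5305, 0.0727, 0.1045]
tcp_rot: [3.139, 0.348, 1.095]
force: [0.7, 0.9, -1.1]
gripper_width: 0.0614
grasp_force: 65.3
```

Call:
{"method": "jog_arm", "body": {"moves": [[-0.12,0,0.11,0,0,0,1],[-0.13,0,0.12,0,0,0,1],[-0.12,0,0.11,0,0,0,1],[0,0,0,0,0,0,1],[0,0,0,0,0,0,1]]}}

```text
time: 10.27
eef_pos: [0.525, 0.0615, 0.1001]
tcp_rot: [3.139, 0.348, 1.092]
force: [0.1, -0.1, -1.5]
gripper_width: 0.0612
grasp_force: 65.3
```

```bash
python3 - <<'E'
from meas import *
o=r.get_obs(); Rc=R.from_euler("xyz",o["tcp_rot"]).as_matrix(); print(o["force"])
mid=o["eef_pos"]-Rc@T.T@tp; print("expected mid (reader)",((mid-WIN)@rx).round(4),((mid-WIN)@ry).round(4),mid[2].round(4)); print("bx,bz",(Rc@T.T)[:,0].round(3),(Rc@T.T)[:,2].round(3),(-rx).round(3))
board(mid,pic="pics/near.png",crop=(250,120,410,250))
E
```

```text
[ 0.08615698 -0.10643007 -1.49245316]
expected mid (reader) -0.0145 0.0005 0.0712
bx,bz [-0.003  0.001  1.   ] [0.46  0.888 0.001] [ 0.457  0.889 -0.   ]
side 363 cam in reader [-0.34 -0.87  0.91]
 pct 1/50/99: [[-0.035, -0.0383, 0.0142], [-0.0182, -0.0223, 0.0558], [0.0012, 0.0329, 0.1288]]
 face x=a*y+b*z+c [-0.0987  0.1134 -0.0274] n 146 rms 0.0016 ext y [-0.0344  0.0239] z [0.0156 0.1262]
 minrect y-z mm,deg [array([-7. , 71.2]), array([ 62.8, 111.4]), np.float64(6.1)]
top 88 cam in reader [ 0.13 -0.34  1.76]
 pct 1/50/99: [[-0.0241, -0.016, 0.0633], [-0.0112, 0.0092, 0.124], [-0.0059, 0.0333, 0.1339]]
 face x=a*y+b*z+c [-0.0151 -0.0975  0.0024] n 43 rms 0.0016 ext y [-0.0169  0.0304] z [0.071  0.1341]
 minrect y-z mm,deg [array([  7.4, 103.5]), array([47.2, 64.3]), np.float64(3.5)]
```

View pics/near.png

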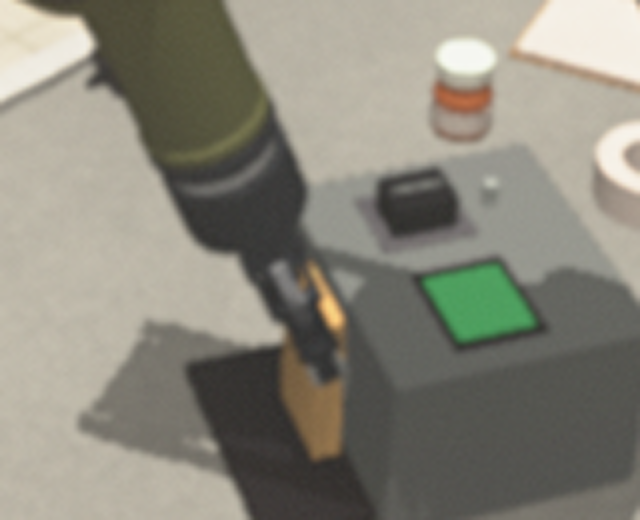

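The board, at crop px (312,400), is hovering just above the ledge and close to the window face. I'll lower it slowly.

Call:
{"method": "jog_arm", "body": {"moves": [[0.014,0,0.038,0,0,0,1],[0.014,0,0.038,0,0,0,1],[0,0,0,0,0,0,1]]}}

```text
time: 10.62
eef_pos: [0.5249, 0.0618, 0.0974]
tcp_rot: [3.139, 0.349, 1.093]
force: [0.1, -0.3, -0.7]
gripper_width: 0.061
grasp_force: 65.3
```

Call:
{"method": "jog_arm", "body": {"moves": [[0.014,0,0.038,0,0,0,1],[0,0,0,0,0,0,1]]}}

```text
time: 10.78
eef_pos: [0.525, 0.0618, 0.0966]
tcp_rot: [3.139, 0.349, 1.093]
force: [-0.4, 0.4, -0.2]
gripper_width: 0.0613
grasp_force: 65.4
```

Call:
{"method": "jog_arm", "body": {"moves": [[0.014,0,0.038,0,0,0,1],[0,0,0,0,0,0,1]]}}

```text
time: 10.95
eef_pos: [0.525, 0.0618, 0.0966]
tcp_rot: [3.139, 0.349, 1.093]
force: [-2.2, 1.2, 7.8]
gripper_width: 0.0612
grasp_force: 66.1
```

Call:
{"method": "jog_arm", "body": {"moves": [[0,0,0,0,0,0,1],[0,0,0,0,0,0,1]]}}

```text
time: 11.12
eef_pos: [0.525, 0.0618, 0.0966]
tcp_rot: [3.139, 0.349, 1.093]
force: [-1.4, 0.5, 7.2]
gripper_width: 0.0613
grasp_force: 66.1
```

Call:
{"method": "jog_arm", "body": {"moves": [[-0.007,0,-0.019,0,0,0,1],[0,0,0,0,0,0,1],[0,0,0,0,0,0,0.25],[0,0,0,0,0,0,0.2],[0,0,0,0,0,0,0.15],[0,0,0,0,0,0,0.1],[0,0,0,0,0,0,0],[0,0,0,0,0,0,0],[0,0,0,0,0,0,0]]}}

```text
time: 11.87
eef_pos: [0.5249, 0.0618, 0.0959]
tcp_rot: [3.139, 0.349, 1.093]
force: [0.1, 0.1, 0.3]
gripper_width: 0.0851
grasp_force: 0.0
```

```bash
python3 - <<'E'
from meas import *
o=r.get_obs();print(o["force"],o["gripper_width"])
board(WIN-.0145*rx,pic="pics/rel.png",crop=(250,120,410,250))
E
```

```text
[0.06242166 0.08485895 0.32345001] 0.08507452247223299
side 327 cam in reader [-0.34 -0.87  0.91]
 pct 1/50/99: [[-0.0254, -0.0499, 0.0121], [-0.0202, -0.019, 0.0485], [0.0013, 0.0322, 0.1226]]
 face x=a*y+b*z+c [-0.0819  0.1089 -0.0272] n 138 rms 0.0017 ext y [-0.0345  0.029 ] z [0.015  0.1226]
 minrect y-z mm,deg [array([-1.5, 69. ]), array([ 67.4, 110.2]), np.float64(0.5)]
top 84 cam in reader [ 0.13 -0.34  1.76]
 pct 1/50/99: [[-0.0239, -0.0157, 0.0163], [-0.0121, 0.009, 0.1216], [-0.0057, 0.0478, 0.1308]]
 face x=a*y+b*z+c [-0.2463 -0.0917  0.0014] n 34 rms 0.0016 ext y [-0.014   0.0498] z [0.0145 0.1297]
 minrect y-z mm,deg [array([20.8, 70.8]), array([ 43. , 126.4]), np.float64(14.5)]
```

View pics/rel.png

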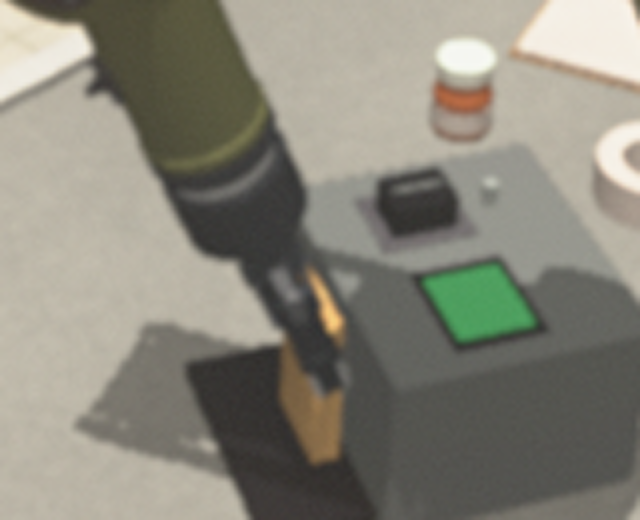

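The board stands on the ledge at crop px (312,400) and the fingers are open. I'll back out along the tool axis.

Call:
{"method": "jog_arm", "body": {"moves": [[0,0,-0.1,0,0,0,0],[0,0,-0.2,0,0,0,0],[0,0,-0.3,0,0,0,0],[0,0,-0.4,0,0,0,0],[0,0,-0.6,0,0,0,0],[0,0,-0.8,0,0,0,0],[0,0,-0.9,0,0,0,0],[0,0,-0.9,0,0,0,0],[0,0,-0.9,0,0,0,0],[0,0,-0.9,0,0,0,0]]}}

```text
time: 12.8
eef_pos: [0.5485, 0.1081, 0.2393]
tcp_rot: [3.138, 0.348, 1.093]
force: [-0.3, -0.3, 1.0]
gripper_width: 0.0854
grasp_force: 0.0
```

```bash
python3 - <<'E'
from meas import *
o=r.get_obs();print(o["eef_pos"],o["tcp_rot"],o["joint_positions"].round(2))
board(WIN-.0145*rx,pic="pics/stand.png",crop=(250,120,410,250))
for c in("side","top"):
    d=r.camera(c)[1]; C=cloud(c,d); C[d==0]=np.nan
    X=np.stack([(C-RO)@rx,(C-RO)@ry,C[...,2]],-1)
    m=(X[...,2]>.142)&(X[...,2]<.165)&(abs(X[...,0]-.08)<.06)&(abs(X[...,1]-.045)<.04)
    k=X[m]; m2=k[:,2]>.149
    print(c,"key pts",m2.sum(),"rect",[np.round(q,1) for q in cv2.minAreaRect((k[m2][:,:2]*1000).astype(np.float32))],"z",np.median(k[m2][:,2]).round(4))
    m=(abs(X[...,2]-.13)<.006)&(abs(X[...,0]-.085)<.11)&(abs(X[...,1])<.12)
    print(" box",np.percentile(X[m][:,:2],[1,99],axis=0).round(3).tolist(),"z",np.median(X[m][:,2]).round(4))
    print(" pin",[(np.round(q["location"],1).tolist(),round(q["score"],2)) for q in r.pinpoint(c,"key_top")][:1],"proj",proj(c,KEY).round(1))
E
```

```text
[0.54846671 0.10814671 0.23928645] [3.13819241 0.34762567 1.09273691] [ 0.28  0.42  1.41 -0.25  1.55  0.79]
side 666 cam in reader [-0.34 -0.87  0.91]
 pct 1/50/99: [[-0.025, -0.0339, 0.0123], [-0.021, -0.0163, 0.0824], [0.001, 0.0376, 0.1231]]
 face x=a*y+b*z+c [-0.0402  0.013  -0.0239] n 320 rms 0.0011 ext y [-0.0337  0.0308] z [0.013 0.123]
 minrect y-z mm,deg [array([-1.1, 63.9]), array([ 66.4, 120. ]), np.float64(0.3)]
top 155 cam in reader [ 0.13 -0.34  1.76]
 pct 1/50/99: [[-0.0358, -0.0324, 0.0108], [-0.0142, -0.004, 0.1198], [-0.0058, 0.044, 0.1297]]
 face x=a*y+b*z+c [-0.0186  0.0156 -0.0164] n 47 rms 0.0021 ext y [-0.0324  0.0292] z [0.0513 0.1283]
 minrect y-z mm,deg [array([-19.9,  99.1]), array([98.8, 48.2]), np.float64(51.3)]
side key pts 167 rect [array([69.8, 45.3]), array([38.3, 44.5]), np.float64(89.7)] z 0.153
 box [[0.001, -0.1], [0.166, 0.097]] z 0.1293
 pin [] proj [353.7 166.6]
top key pts 149 rect [array([85.3, 45.5]), array([73.8, 36.9]), np.float64(3.3)] z 0.1554
 box [[-0.016, -0.098], [0.168, 0.097]] z 0.1306
 pin [([353.1, 191.2], 0.5)] proj [354.9 191.7]
```

View pics/stand.png

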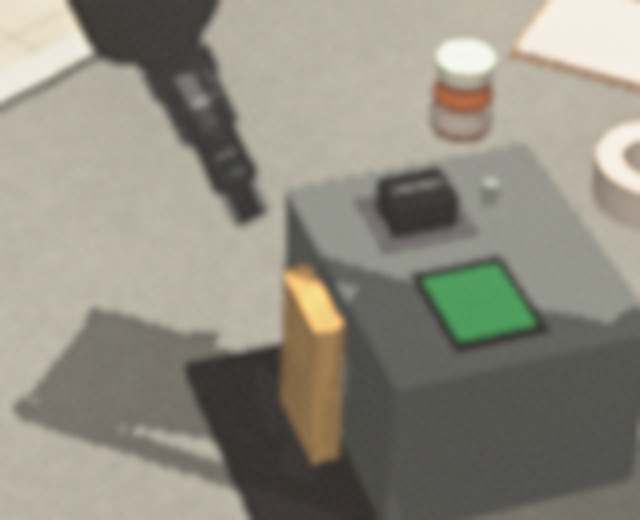

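The board stands upright at crop px (312,370), square and about 5 mm from the window. I'll check that gap more closely and plan the move to the key, which is at crop px (418,190).

```bash
python3 - <<'E'
from plan import *
for c in("side","top"):
  for k in range(2):
    p,d=r.camera(c); p=p.astype(int); C=cloud(c,d); C[d==0]=np.nan
    X=np.stack([(C-RO)@rx,(C-RO)@ry,C[...,2]],-1)
    w=(p[...,0]-p[...,2]>30)&(abs(X[...,1])<.025)&(X[...,0]>-.05)&(X[...,0]<.0)
    b=w&(X[...,2]>.114)&(X[...,2]<.13); print(c,"board top x mean",X[b][:,0].mean().round(4),"med",np.median(X[b][:,0]).round(4),np.percentile(X[b][:,0],[3,97]).round(4),b.sum())
    g=(abs(X[...,2]-.13)<.006)&(abs(X[...,0]-.085)<.12)&(abs(X[...,1])<.085)&(p[...,0]-p[...,2]<25)
    n=(abs(X[...,1])>.04)&g; print(" front edge",np.percentile(X[n][:,0],[1,2,5]).round(4),"back",np.percentile(X[n][:,0],[95,98,99]).round(4))
o1,p,Rm=rows(r.get_obs()["eef_pos"]+[0,0,.05],R.from_euler("xyz",r.get_obs()["tcp_rot"]).as_matrix(),1,n=3); show(o1)
o2,p,Rm=rows(np.array([*KEY[:2],.225]),down(yaw+np.pi/2),1,p0=p,R0=Rm,n=10); show(o2); print(p)
E
```

```text
side board top x mean -0.0156 med -0.0157 [-0.0241 -0.0063] 113
 front edge [0.0004 0.0015 0.0052] back [0.1607 0.1649 0.1671]
side board top x mean -0.0158 med -0.0163 [-0.0244 -0.006 ] 114
 front edge [0.0006 0.0014 0.0056] back [0.1606 0.1649 0.1674]
top board top x mean -0.0152 med -0.0152 [-0.0242 -0.0065] 87
 front edge [0.0018 0.0034 0.0075] back [0.1621 0.1666 0.1679]
top board top x mean -0.0151 med -0.015 [-0.024  -0.0066] 83
 front edge [0.0023 0.0041 0.008 ] back [0.1624 0.1668 0.1683]
[[-0.23,0,-0.63,0,0,0,1],[-0.23,0,-0.62,0,0,-0,1],[-0.23,0,-0.63,-0,0,0,1]]
[[-0.44,0.18,0.42,-0,2,-0,1],[-0.46,0.19,0.41,0,2,-0,1],[-0.47,0.18,0.39,0,2,-0,1],[-0.48,0.18,0.37,0,2,-0.1,1],[-0.5,0.18,0.36,0,2,0,1],[-0.51,0.19,0.33,0,2,0,1],[-0.52,0.18,0.32,0,2.1,-0,1],[-0.53,0.18,0.31,0,2,-0,1],[-0.55,0.18,0.28,0,2,-0,1],[-0.55,0.18,0.26,0,2,-0.1,1]]
[ 0.52361167 -0.03845241  0.22503595]
```

The board's middle comes out at about -15.3 mm, inside the limit of -18 mm but with little margin. I'll nudge it toward the window with the part-open fingertips low on its outer face, watching the force.

```bash
python3 - <<'E'
from plan import *
t=np.radians(35); z=np.sin(t)*rx-np.cos(t)*uz; y=BP[:,1]; Rt=np.c_[np.cross(y,z),y,z]
P=lambda x,zz: RO+x*rx+zz*uz
o,p,Rm=rows(P(-.11,.16),Rt,.5,n=5); show(o)
o,p,Rm=rows(P(-.075,.042),Rt,.5,n=5,p0=p,R0=Rm); show(o)
o,p,Rm=rows(P(-.054,.042),Rt,.5,n=5,p0=p,R0=Rm); show(o)
print("1mm in",Rt.T@rx*.04)
E
```

```text
[[0.51,0,0.46,-0,-3,-0,0.5],[0.53,0,0.44,-0,-3,-0.1,0.5],[0.55,0.01,0.4,-0,-3,0,0.5],[0.57,-0,0.38,-0,-2.9,-0,0.5],[0.6,0,0.35,-0,-3,-0,0.5]]
[[0.31,0,0.93,-0,-0,-0,0.5],[0.31,0,0.94,-0,-0,-0,0.5],[0.31,0,0.93,-0,-0,-0,0.5],[0.31,0,0.93,-0,-0,-0,0.5],[0.31,0,0.94,-0.1,-0,-0,0.5]]
[[-0.14,0,0.1,0,-0,-0,0.5],[-0.13,0,0.09,0,-0,-0,0.5],[-0.14,0,0.1,0,-0,-0,0.5],[-0.14,0,0.09,0,-0,-0,0.5],[-0.13,0,0.1,0,-0,-0,0.5]]
1mm in [-3.27660818e-02  2.97835618e-19  2.29430575e-02]
```

Call:
{"method": "jog_arm", "body": {"moves": [[0.51,0,0.46,0,-3,0,0.5],[0.53,0,0.44,0,-3,-0.1,0.5],[0.55,0.01,0.4,0,-3,0,0.5],[0.57,0,0.38,0,-2.9,0,0.5],[0.6,0,0.35,0,-3,0,0.5],[0.31,0,0.93,0,0,0,0.5],[0.31,0,0.93,0,0,0,0.5],[0.31,0,0.93,0,0,0,0.5],[0.31,0,0.93,0,0,0,0.5],[0.15,0,0.46,0,0,0,0.5]]}}

```text
time: 14.13
eef_pos: [0.5505, 0.1137, 0.0521]
tcp_rot: [-3.138, 0.613, 1.097]
force: [0.4, -0.4, -0.5]
gripper_width: 0.0424
grasp_force: 0.0
```

```bash
python3 - <<'E'
from plan import *
o=r.get_obs();e=o["eef_pos"]-RO;print((e@rx).round(4),(e@ry).round(4),e[2].round(4),o["force"].round(1),o["gripper_width"],R.from_euler("xyz",o["tcp_rot"]).as_matrix()[:,1]@rx)
E
```

```text
-0.0776 -0.0007 0.0521 [ 0.4 -0.4 -0.5] 0.04235117116986786 0.0013686886717838161
```

Call:
{"method": "jog_arm", "body": {"moves": [[0.11,0,0.16,0,0,0,0.5],[0.11,0,0.16,0,0,0,0.5],[-0.16,0,0.11,0,0,0,0.5],[-0.16,0,0.11,0,0,0,0.5],[-0.16,0,0.11,0,0,0,0.5],[-0.1,0,0.07,0,0,0,0.5],[-0.1,0,0.07,0,0,0,0.5],[0,0,0,0,0,0,0.5]]}}

```text
time: 14.8
eef_pos: [0.543, 0.0959, 0.0464]
tcp_rot: [3.139, 0.609, 1.093]
force: [0.1, 0.1, -0.5]
gripper_width: 0.0429
grasp_force: 0.0
```

Call:
{"method": "jog_arm", "body": {"moves": [[-0.033,0,0.023,0,0,0,0.5],[-0.033,0,0.023,0,0,0,0.5],[-0.033,0,0.023,0,0,0,0.5],[0,0,0,0,0,0,0.5]]}}

```text
time: 15.13
eef_pos: [0.5418, 0.0937, 0.0457]
tcp_rot: [3.14, 0.609, 1.094]
force: [-0.7, 0.1, -0.1]
gripper_width: 0.0431
grasp_force: 0.0
```

```bash
cat >> meas.py <<'E'
def topx():
    o=r.get_obs();e=o["eef_pos"]-RO;print("tcp",(e@rx).round(4),(e@ry).round(4),e[2].round(4),"F_x",(o["force"]@rx).round(2))
    for c in("side","top"):
        p,d=r.camera(c); p=p.astype(int); C=cloud(c,d); C[d==0]=np.nan
        X=np.stack([(C-RO)@rx,(C-RO)@ry,C[...,2]],-1)
        w=(p[...,0]-p[...,2]>30)&(abs(X[...,1])<.05)&(abs(X[...,0]+.02)<.04)&(X[...,2]>.112)&(X[...,2]<.132)
        q=X[w]; i=abs(q[:,1])<.025; s=np.polyfit(q[i,1],q[i,0],1) if i.sum()>10 else None
        print(c,"top face x",q[i,0].mean().round(4),np.percentile(q[:,0],[3,97]).round(4),"y",np.percentile(q[:,1],[2,98]).round(4),"z",np.median(q[:,2]).round(4),"slope",s,len(q))
E
python3 -c "
from meas import *
topx()"
```

```text
tcp -0.0558 0.0006 0.0457 F_x 0.21
side top face x -0.0155 [-0.0244  0.0005] y [-0.0319  0.0309] z 0.1203 slope [ 0.02920315 -0.01547823] 174
top top face x -0.0151 [-0.0242 -0.0064] y [-0.0303  0.0295] z 0.1221 slope [ 0.01545349 -0.01507997] 108
```

Call:
{"method": "jog_arm", "body": {"moves": [[0.045,0,0.065,0,0,0,0.5],[0.045,0,0.065,0,0,0,0.5],[-0.066,0,0.046,0,0,0,0.5],[-0.066,0,0.046,0,0,0,0.5],[-0.066,0,0.046,0,0,0,0.5],[-0.066,0,0.046,0,0,0,0.5],[0,0,0,0,0,0,0.5]]}}

```text
time: 15.82
eef_pos: [0.5378, 0.0861, 0.0418]
tcp_rot: [3.14, 0.609, 1.094]
force: [-0.9, -0.0, -0.7]
gripper_width: 0.0426
grasp_force: 0.0
```

```bash
python3 -c "
from meas import *
topx()"
```

```text
tcp -0.0472 0.0006 0.0418 F_x 0.44
side top face x -0.0158 [-0.0242  0.0002] y [-0.0332  0.0324] z 0.1205 slope [ 0.03463032 -0.01581214] 172
top top face x -0.0147 [-0.024  -0.0061] y [-0.0311  0.0294] z 0.1231 slope [-0.02972351 -0.01471419] 111
```

Call:
{"method": "jog_arm", "body": {"moves": [[-0.033,0,0.023,0,0,0,0.5],[-0.033,0,0.023,0,0,0,0.5],[-0.033,0,0.023,0,0,0,0.5],[0,0,0,0,0,0,0.5]]}}

```text
time: 16.25
eef_pos: [0.5366, 0.0837, 0.0418]
tcp_rot: [3.14, 0.609, 1.094]
force: [-0.8, 0.2, 0.2]
gripper_width: 0.0429
grasp_force: 0.0
```

```bash
python3 -c "
from meas import *
topx()"
```

```text
tcp -0.0445 0.0006 0.0418 F_x 0.18
side top face x -0.0159 [-0.0246 -0.0007] y [-0.0319  0.0303] z 0.1209 slope [ 0.01859421 -0.01592668] 171
top top face x -0.0148 [-0.0238 -0.0066] y [-0.0299  0.0285] z 0.1226 slope [-0.01706445 -0.01483141] 105
```

Call:
{"method": "jog_arm", "body": {"moves": [[-0.033,0,0.023,0,0,0,0.5],[-0.033,0,0.023,0,0,0,0.5],[-0.033,0,0.023,0,0,0,0.5],[0,0,0,0,0,0,0.5]]}}

```text
time: 16.68
eef_pos: [0.5354, 0.0811, 0.0418]
tcp_rot: [3.14, 0.609, 1.094]
force: [0.6, 0.2, -0.8]
gripper_width: 0.0422
grasp_force: 0.1
```

```bash
python3 -c "
from meas import *
topx()"
```

```text
tcp -0.0417 0.0007 0.0418 F_x -0.48
side top face x -0.0125 [-0.0223  0.0007] y [-0.0322  0.031 ] z 0.1203 slope [ 0.03732531 -0.01255301] 186
top top face x -0.0136 [-0.0227 -0.005 ] y [-0.0315  0.0295] z 0.1228 slope [-0.01508929 -0.01354598] 111
```

Call:
{"method": "jog_arm", "body": {"moves": [[-0.033,0,0.023,0,0,0,0.5],[-0.033,0,0.023,0,0,0,0.5],[0,0,0,0,0,0,0.5]]}}

```text
time: 17.03
eef_pos: [0.5344, 0.0793, 0.0418]
tcp_rot: [3.14, 0.609, 1.094]
force: [0.6, 0.5, 0.1]
gripper_width: 0.0426
grasp_force: 0.3
```

Call:
{"method": "jog_arm", "body": {"moves": [[0.05,0,-0.035,0,0,0,0.5],[0.1,0,-0.07,0,0,0,0.5],[0.3,0,-0.21,0,0,0,0.5],[0.4,0,-0.28,0,0,0,0.5],[0.4,0,-0.28,0,0,0,0.5],[0,0,0,0,0,0,0.5]]}}

```text
time: 17.53
eef_pos: [0.5543, 0.1164, 0.0414]
tcp_rot: [3.138, 0.605, 1.095]
force: [0.3, -0.2, 0.3]
gripper_width: 0.0426
grasp_force: 0.0
```

```bash
python3 -c "
from meas import *
topx(); board(WIN-.0125*rx)
o=r.get_obs(); P=lambda x,zz: RO+x*rx+zz*uz
q,p,Rm=rows(P(-.13,.30),R.from_euler('xyz',o['tcp_rot']).as_matrix(),1,n=10); show(q)
q,p,Rm=rows(np.array([*KEY[:2],.25]),down(yaw+np.pi/2),1,p0=p,R0=Rm,n=10); show(q); print(p)
"
```

```text
tcp -0.0817 0.0014 0.0414 F_x 0.05
side top face x -0.0155 [-0.0239 -0.0004] y [-0.0316  0.0301] z 0.1204 slope [ 0.04494753 -0.01551883] 169
top top face x -0.0123 [-0.0209 -0.0037] y [-0.03    0.0279] z 0.1229 slope [ 0.00338963 -0.01233713] 107
side 675 cam in reader [-0.34 -0.87  0.91]
 pct 1/50/99: [[-0.022, -0.0342, 0.0117], [-0.0173, -0.0174, 0.0833], [0.0013, 0.0538, 0.1245]]
 face x=a*y+b*z+c [-0.034   0.0259 -0.0216] n 332 rms 0.0011 ext y [-0.0335  0.0291] z [0.0128 0.1233]
 minrect y-z mm,deg [array([-0.9, 67.7]), array([114.5,  66.2]), np.float64(89.6)]
top 142 cam in reader [ 0.13 -0.34  1.76]
 pct 1/50/99: [[-0.0346, -0.0316, 0.0085], [-0.0133, -0.0009, 0.1212], [-0.0046, 0.0558, 0.1317]]
 face x=a*y+b*z+c [-0.0936  0.0519 -0.0195] n 47 rms 0.0024 ext y [-0.0319  0.0455] z [0.0363 0.1318]
 minrect y-z mm,deg [array([ 6.7, 66.1]), array([ 72.7, 141.2]), np.float64(14.2)]
[[-0.42,-0,-0.97,0,-0,0,1],[-0.42,-0,-0.96,0,0,0,1],[-0.42,-0,-0.97,0,0,0,1],[-0.42,-0,-0.97,0,0,0,1],[-0.42,-0,-0.96,0,0,0,1],[-0.42,-0,-0.97,0,0,0,1],[-0.42,-0,-0.97,0,0,-0,1],[-0.42,-0.01,-0.96,0,0,-0,1],[-0.42,0,-0.97,0,0,-0,1],[-0.42,0,-0.97,0,0,-0,1]]
[[-0.54,0.18,0.62,0,3.5,-0,1],[-0.58,0.18,0.59,0,3.5,-0,1],[-0.61,0.18,0.55,0,3.5,-0,1],[-0.65,0.18,0.52,0,3.5,-0,1],[-0.68,0.18,0.47,0,3.5,-0,1],[-0.7,0.18,0.43,0,3.5,-0,1],[-0.73,0.18,0.39,0,3.4,-0,1],[-0.75,0.18,0.34,0.1,3.5,-0,1],[-0.77,0.18,0.3,-0,3.5,-0,1],[-0.78,0.19,0.24,-0,3.5,-0,1]]
[ 0.52388763 -0.03837551  0.25011779]
```

Call:
{"method": "jog_arm", "body": {"moves": [[-0.42,0,-0.97,0,0,0,1],[-0.42,0,-0.97,0,0,0,1],[-0.42,0,-0.97,0,0,0,1],[-0.42,0,-0.97,0,0,0,1],[-0.42,0,-0.97,0,0,0,1],[-0.42,0,-0.97,0,0,0,1],[-0.42,0,-0.97,0,0,0,1],[-0.42,0,-0.97,0,0,0,1],[-0.42,0,-0.97,0,0,0,1],[-0.42,0,-0.97,0,0,0,1]]}}

```text
time: 18.57
eef_pos: [0.575, 0.1597, 0.3021]
tcp_rot: [3.141, 0.61, 1.094]
force: [0.3, -0.4, -0.2]
gripper_width: 0.0002
grasp_force: 0.0
```

Call:
{"method": "jog_arm", "body": {"moves": [[-0.54,0.18,0.62,0,3.5,0,1],[-0.58,0.18,0.59,0,3.5,0,1],[-0.61,0.18,0.55,0,3.5,0,1],[-0.65,0.18,0.52,0,3.5,0,1],[-0.68,0.18,0.47,0,3.5,0,1],[-0.7,0.18,0.43,0,3.5,0,1],[-0.73,0.18,0.39,0,3.4,0,1],[-0.75,0.18,0.34,0.1,3.5,0,1],[-0.77,0.18,0.3,0,3.5,0,1],[-0.78,0.19,0.24,0,3.5,0,1]]}}

```text
time: 19.4
eef_pos: [0.523, -0.0393, 0.2508]
tcp_rot: [3.141, -0.003, 1.095]
force: [-0.6, -0.6, 0.5]
gripper_width: -0.0001
grasp_force: 0.0
```

```bash
python3 -c "
from meas import *
o=r.get_obs(); print(o['eef_pos'],o['gripper_width'],o['force'])
q,p,Rm=rows(np.array([*KEY[:2],.184]),down(yaw+np.pi/2),1,n=6); show(q); print(p)
"
```

```text
[ 0.52296894 -0.03928298  0.25077278] -0.00014481800022688682 [-0.60730646 -0.60922678  0.49384113]
[[0.01,0,0.45,0,-0,-0,1],[0,0,0.44,0,-0,-0,1],[0.01,0.01,0.45,0,-0.1,-0,1],[0.01,-0,0.44,0,0,-0.1,1],[0,-0,0.45,0,-0,0,1],[0.01,0,0.44,0,-0,0,1]]
[ 0.52370739 -0.03841129  0.18402462]
```

Call:
{"method": "jog_arm", "body": {"moves": [[0.01,0,0.45,0,0,0,1],[0,0,0.44,0,0,0,1],[0.01,0.01,0.45,0,0,0,1],[0.01,0,0.44,0,0,0,1],[0,0,0.45,0,0,0,1],[0.01,0,0.44,0,0,0,1],[0,0,0,0,0,0,1],[0,0,0,0,0,0,1]]}}

```text
time: 20.07
eef_pos: [0.5238, -0.0376, 0.1835]
tcp_rot: [-3.139, 0.001, 1.095]
force: [0.3, -0.2, 0.5]
gripper_width: -0.0003
grasp_force: 0.0
```

Call:
{"method": "jog_arm", "body": {"moves": [[0,0,0.08,0,0,0,1],[0,0,0.08,0,0,0,1],[0,0,0.08,0,0,0,1],[0,0,0,0,0,0,1],[0,0,0,0,0,0,1]]}}

```text
time: 20.48
eef_pos: [0.5251, -0.0374, 0.1782]
tcp_rot: [3.142, -0.0, 1.095]
force: [-0.7, -1.3, -0.6]
gripper_width: 0.0003
grasp_force: 0.0
```

Call:
{"method": "jog_arm", "body": {"moves": [[0,0,0.08,0,0,0,1],[0,0,0.08,0,0,0,1],[0,0,0,0,0,0,1],[0,0,0,0,0,0,1]]}}

```text
time: 20.82
eef_pos: [0.5254, -0.0375, 0.1743]
tcp_rot: [3.141, -0.001, 1.095]
force: [-0.2, 0.1, 3.1]
gripper_width: -0.0002
grasp_force: 1.3
```

Call:
{"method": "jog_arm", "body": {"moves": [[0,0,0.08,0,0,0,1],[0,0,0.08,0,0,0,1],[0,0,0,0,0,0,1],[0,0,0,0,0,0,1]]}}

```text
time: 21.15
eef_pos: [0.5254, -0.0375, 0.1702]
tcp_rot: [3.141, -0.001, 1.095]
force: [0.1, 0.5, 4.0]
gripper_width: 0.0001
grasp_force: 2.3
```

Call:
{"method": "jog_arm", "body": {"moves": [[0,0,0.08,0,0,0,1],[0,0,0,0,0,0,1],[0,0,0,0,0,0,1],[0,0,0,0,0,0,1]]}}

```text
time: 21.48
eef_pos: [0.5254, -0.0375, 0.1684]
tcp_rot: [3.141, -0.001, 1.095]
force: [-0.3, 0.5, 5.4]
gripper_width: 0.0002
grasp_force: 2.7
```

```bash
python3 -c "
from meas import *
F=[]
for i in range(4): 
    o=r.get_obs(); F.append(o['force'][2]); r.camera('top')
print(o['eef_pos'],np.round(F,2)); topx(); board(WIN-.0125*rx,pic='pics/key.png',crop=(270,110,430,250))
"
```

```text
[ 0.52542627 -0.03747272  0.16842126] [5.43 5.92 6.03 5.72]
tcp 0.0684 0.0461 0.1684 F_x 0.33
side top face x -0.0122 [-0.022   0.0007] y [-0.0315  0.0321] z 0.1202 slope [ 0.00225822 -0.01216616] 187
top top face x -0.0123 [-0.021 -0.004] y [-0.0314  0.0288] z 0.1226 slope [-5.59865467e-05 -1.23461096e-02] 111
side 663 cam in reader [-0.34 -0.87  0.91]
 pct 1/50/99: [[-0.0225, -0.0332, 0.0126], [-0.0173, -0.018, 0.0829], [0.0013, 0.0561, 0.1235]]
 face x=a*y+b*z+c [-0.0321  0.0188 -0.0221] n 304 rms 0.0011 ext y [-0.0327  0.0279] z [0.0127 0.1233]
 minrect y-z mm,deg [array([-3.1, 66.7]), array([114.9,  65.3]), np.float64(87.5)]
top 151 cam in reader [ 0.13 -0.34  1.76]
 pct 1/50/99: [[-0.0331, -0.0317, 0.0101], [-0.0124, -0.0026, 0.1204], [-0.0035, 0.055, 0.1291]]
 face x=a*y+b*z+c [-0.0983  0.1704 -0.0318] n 47 rms 0.0018 ext y [-0.0317  0.0462] z [0.0093 0.1279]
 minrect y-z mm,deg [array([ 3.6, 67.7]), array([ 71.9, 128.8]), np.float64(10.4)]
```

View pics/key.png

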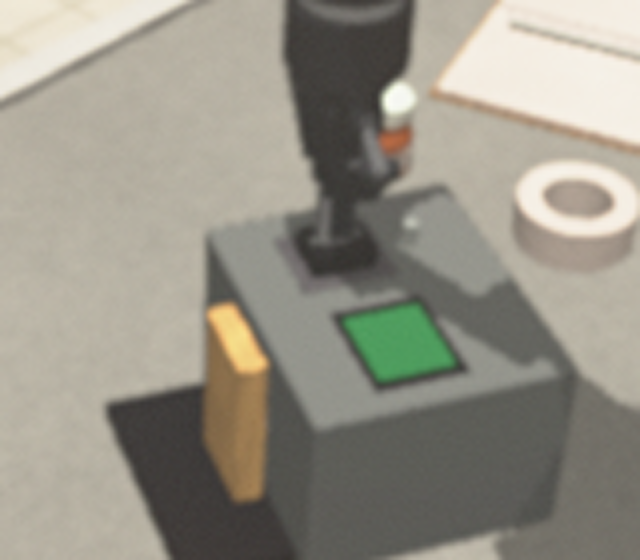

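The board stands untouched at crop px (235,400), with its middle 12 mm from the window. The fingertips hold the key at crop px (338,245) with about 5.8 N at tip height 146.4 mm, so it is roughly 7.6 mm down. I'll hold briefly, then hand in.

Call:
{"method": "jog_arm", "body": {"moves": [[0,0,0,0,0,0,1],[0,0,0,0,0,0,1],[0,0,0,0,0,0,1],[0,0,0,0,0,0,1],[0,0,0,0,0,0,1],[0,0,0,0,0,0,1],[0,0,0,0,0,0,1],[0,0,0,0,0,0,1]]}}

```text
time: 22.55
eef_pos: [0.5255, -0.0375, 0.1684]
tcp_rot: [3.141, -0.001, 1.095]
force: [0.4, 0.8, 5.2]
gripper_width: -0.0
grasp_force: 2.7
```

```bash
python3 -c "
from workcell import r
print(r.get_obs()['eef_pos'],r.job_done())"
```

```text
the job is handed in; nothing more can be done
[ 0.52545545 -0.03748189  0.16843478] None
```

The job is handed in at about 22.6 s: by my measurements the board stands by itself, its middle about 12 mm from the window and centred, and the key is held about 7.6 mm down at roughly 5.5 N; no verdict was returned.

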